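# Load a chip carrier under the stage clip

## Robot

A 7-joint arm with a two-finger parallel gripper is mounted at the origin on the work surface. World frame = base frame: x ahead of the robot, y to its left, z up, the work surface at z = 0. Lengths are in mm, angles in rad, forces in N, time in s.
With the tool pointing down it reaches from about 425 to 875 mm from the base axis. Payload 8.4 kg.
Tool frame: the origin (TCP) lies midway between the tips of the shut fingers; the grasp point (between the pads) lies 19 mm behind it; z points along the fingers, y is the line along which they close (so a half turn about z gives the same grasp; the last joint's range is limited). The gripper opens to 85 mm and grips with 20 to 120 N. Pads are 22 mm wide; open, the fingers measure 114 mm over their backs; the gripper's body (76 mm by 85 mm) begins 54 mm behind the grasp point. The pads swing forward as they close: fully open they stand 13 mm farther back than shut.
Start: joints at [-1.395, 0.333, 0.04, 1.465, -0.013, 1.343, -0.059], TCP at [176.383, 625.582, 231.308] pointing down, gripper open.
Joint ranges: [-2.58, 2.58], [-0.38, 2.09], [-1.3, 1.39], [0.25, 2.4], [-1.5, 4.64], [0.08, 2.09], [-2.65, 2.65]. Speed limits (rad/s): [2.22, 2.22, 2.79, 2.79, 3.14, 3.14, 3.14].

## Interface

Orientations are given as a unit quaternion [w, x, y, z].
In Python, from workcell import ctrl gives the robot as it stands.
- The arm moves only by the tool step_arm, never from a script. Its argument "targets" is one flat list of numbers, 5 for each row, row after row: the opening, from 0 (shut) to 1 (fully open), then the shift along the tool's x, y, z in units of 25 cm (1.0 is 25 cm), then the turn about the tool's z in units of pi/2 rad (1.0 is pi/2 rad). In form: [hand, x, y, z, yaw, hand, x, y, z, yaw, ...]. A call has 1 to 12 rows; each row shifts and turns the commanded pose from where the row before left it, along the tool's axes as they then stand; what a row does not reach is not made up. A row lasts 1/8 s, in which the tool goes at most 62.5 mm and 10.7 degrees, less where a joint would pass 70% of its speed; a pose out of reach is approached as far as the arm can. A call with a number of a shift or a turn outside -1 to 1 is refused whole. A call with a gripper value outside its range is refused whole. The fingers move at their own pace and stop on an object; the grip force is fixed at half the most. Time passes only in rows, so rows that do not move let the fingers close. It gives the time, the measured TCP pose, the force, the opening and the grip force at its end, in the units of the state.
- ctrl.get_state(): the state, without advancing time (a new reading comes with each control period).
- ctrl.capture(name): name is "side" or "top" or "wrist"; returns a dict with "color" (480x640x3 uint8, red, green, blue), "fx", "fy", "cx", "cy" (pixels), "eye" and "orientation" of the camera in the world; the wrist camera has in their place "hand_eye" (4x4, takes a point from camera to tool coordinates, whose origin is the TCP and whose axes are the flange's). Camera axes: x right, y down, z forward; pixel columns grow to the right and rows downward; lengths in mm; the calibration is good to about 2 mm. The wrist camera is an equidistant fisheye: a pixel r from the principal point sees the ray r / f radians off the axis. A picture is of the moment at which its call begins: read the wrist's pose just before it. There is no depth.
- ctrl.finish_job(): hands the job in; it is judged then, once.
The state is a dict: "t": time; "qpos": joint angles; "joint_vel": joint speeds; "joint_torque": joint torques, N m; "position": TCP position; "tool_rot": TCP orientation; "ft_force": force on the tool from outside, world axes, zero at the start; "ft_torque": the same for the moment, N m; "width": opening from 0.0 (shut) to 1.0 (fully open); "grasp_force": force on a finger pad.
Only numpy, scipy, OpenCV 4.12 (cv2) and the standard library are available. Lean on these libraries where they do the work, as an engineer would, in place of code of your own. Each camera call takes 0.05 s, during which the arm holds its last target. There are 200 camera calls.

## Task

Load the red chip carrier on the sample stage: press the clip's yellow thumb plate down with one fingertip and keep it down while the other fingertip gently pushes the carrier along its channel, under the raised jaw, until it is home against the end stop; then let the clip close on it. Do not pick the carrier up, do not let the jaw touch it before it is home, and leave the things lying round the stage alone.

Things in the scene. Friction and masses are not known exactly. Their poses are not given: they have to be found in the camera images.
- stage: Sample stage, bolted down: black and aluminium, base 150 x 130 mm, aluminium top plate 124 (x) x 112 (y) mm with its upper face at z = 52 mm. Origin: centre of the underside. Its x axis is the direction in which the carrier is pushed, y to the left of it, z up. Micrometers stick out 50 mm beyond its +x and +y sides, below z = 45 mm.
- channel (a point): Point on the top plate on the channel's middle line, at stage (0, 16, 52) mm; axes as the stage. The channel runs along x between a dark fence on the left (inner face at stage y = +34, x -62 to +42, 5 mm high) and a short guide on the right (inner face y = -2, x -2 to +34, 5 mm high).
- stop_face (a point): Middle of the face of the steel end stop that closes the channel, at stage (34, 16, 56) mm; axes as the stage. The stop is 26 mm wide along y and 6 mm high.
- hinge (a point): Middle of the clip's hinge pin, which lies along stage x right of the channel, at stage (14, -12, 62) mm; axes as the stage. Its bracket spans stage x -6 to +34, y -18 to -6, up to z = 67 mm.
- clip (a joint): Angle of the spring clip, a rocker: 0 = at rest, jaw 1.5 mm above the bare top plate (the 8 mm carrier cannot pass); 0.29 = jaw resting on the carrier; 0.5 = thumb plate pressed fully down on its stop, jaw 12.6 mm above the top plate. A spring drives it back to 0: about 2 N on the thumb plate starts it, 5 to 6 N holds it fully down.
- thumb_plate (a point): Middle of the upper face of the yellow thumb plate: flat, 62 mm long (stage x -17 to +45), 26 mm wide, right (-y) of the hinge, moving with the clip. At rest it slopes up to the right at 0.5 rad, outer edge at stage y = -45, z = 72; fully down it is level at z = 55, y -46 to -20. Press it anywhere along its outer half; a fingertip can slide along it.
- jaw (a point): Underside of the clip's jaw tip (black, 12 mm wide along stage x, from x = +18 to +30, at stage y about +10); moves with the clip.
- carrier: Red chip carrier, a loose flat block 30 (x) x 34 (y) x 8 mm, about 35 g, with a small brass and green chip on top. Origin: centre of its underside, axes those of the stage when it lies straight. It starts flat on the top plate in the channel, its front 4 to 14 mm short of the jaw; home is its front face on the stop, centre at stage (19, 16, 52) mm.
- blue_carrier: Bystander: spare blue carrier, same size, lying on the table. Origin: centre of its underside.
- driver: Bystander: screwdriver 150 mm long lying on the table.
- jar: Bystander: small glass jar, 38 mm across, 44 mm high. Origin: centre of its underside.
- connector: Bystander: brass coaxial connector standing on the table, 16 mm across, 28 mm high. Origin: centre of its underside.
Mind the look-alikes: they are no part of the job. Of the things shaped like the carrier, the red one is meant.

How it is judged:
By the outcome, as a careful person would: the job done as asked, in the order asked, and still so for the second after the job is handed in, with the robot touching nothing.
It also fails if it takes over 42 s, if anything falls off the work surface, if the arm or the gripper's body presses on something with over 40 N, if the wrist force passes 120 N, or if a joint passes its speed limit or range.

## Working session

There is one attempt and no reset: what is moved stays moved. The work goes in short steps, Python scripts to look and compute and a tool call to move; the robot and the scene stay as the last step left them, time stands still between calls to the robot, and variables do not carry over. Pictures are saved under pics/ and viewed, at most 10 in all, crops included, and the job is handed in when it is done.

Besides the shell and the picture viewer there is one more tool, called after "Emit:" as name(argument=value, ...) on one line, values as JSON. step_arm: Moves the arm, as the interface text tells. Shifts and turns lie within -1 to 1; 1 stands for 25 cm of shift or pi/2 rad of turn. Its arguments: {"type":"object","properties":{"targets":{"type":"array"}},"required":["targets"]}

```bash
mkdir -p pics; python3 - <<'E'
from workcell import ctrl
import cv2
s=ctrl.get_state();print({k:s[k] for k in('t','position','tool_rot','ft_force','width')})
for n in('top','side'):
    c=ctrl.capture(n);cv2.imwrite(f'pics/{n}0.png',c['color'][:,:,::-1]);print(n,{k:v for k,v in c.items() if k!='color'})
E
```

```text
{'t': 0.0, 'position': array([176.27416097, 625.17170402, 230.40363121]), 'tool_rot': array([-6.19636841e-05,  1.36977439e-01,  9.90573827e-01, -8.19033246e-04]), 'ft_force': array([0.43427   , 0.4863156 , 0.29453015]), 'width': 1.0023170524042184}
top {'fx': 519.6640238997015, 'fy': 519.6640238997015, 'cx': 315.8230660017325, 'cy': 244.20806079344177, 'eye': array([407.36931261,  42.74469445, 743.60408979]), 'orientation': array([-0.06100181,  0.71368451, -0.6956989 ,  0.05418712])}
side {'fx': 608.3292080027676, 'fy': 608.3292080027676, 'cx': 324.7988009581934, 'cy': 242.27246067909337, 'eye': array([ 309.88573368, -400.31968469,  655.443769  ]), 'orientation': array([-0.33418378,  0.91394422, -0.2140274 ,  0.08496724])}
```

View pics/top0.png

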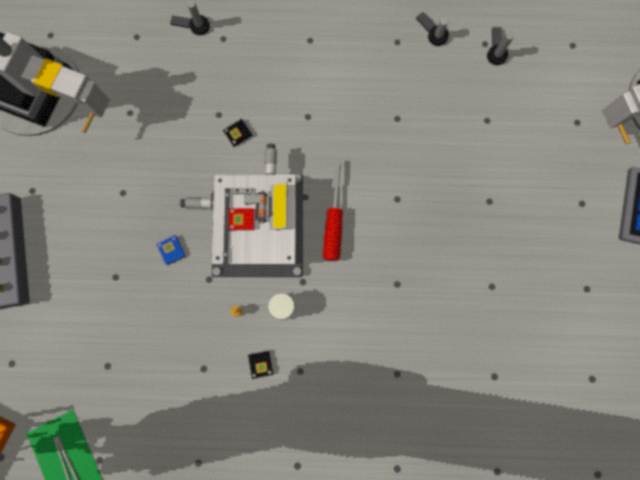

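View pics/side0.png

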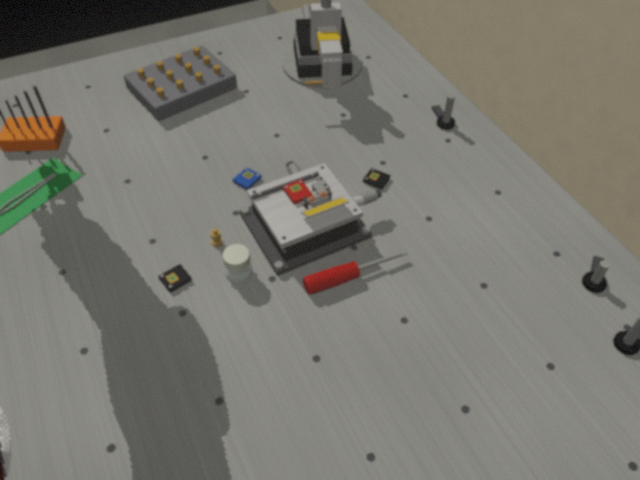

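Candidates for the carrier in the top view:
- Red carrier at (242,219), on the stage.
- Blue carrier at (171,250).
- Black look-alikes at (237,132) and (261,365).
- Red screwdriver handle at (333,234).

The red block on the stage is the one described. I'll check it in a close crop and locate the stage.

```bash
cat > h.py <<'E'
import numpy as np, cv2
from scipy.spatial.transform import Rotation as R
def rot(q): return R.from_quat([q[1],q[2],q[3],q[0]])
def ray(c,uv,z):
    uv=np.atleast_2d(uv).astype(float)
    d=np.c_[(uv[:,0]-c['cx'])/c['fx'],(uv[:,1]-c['cy'])/c['fy'],np.ones(len(uv))]
    d=rot(c['orientation']).apply(d); e=c['eye']
    return e+d*((z-e[2])/d[:,2])[:,None]
def mask(img,lo,hi,box):
    h=cv2.cvtColor(img,cv2.COLOR_RGB2HSV);m=cv2.inRange(h,lo,hi);k=np.zeros_like(m);x0,y0,x1,y1=box;k[y0:y1,x0:x1]=m[y0:y1,x0:x1];return k
def rect(m):
    cs,_=cv2.findContours(m,cv2.RETR_EXTERNAL,cv2.CHAIN_APPROX_NONE);c=max(cs,key=cv2.contourArea);return cv2.minAreaRect(c),cv2.contourArea(c)
E
python3 - <<'E'
from h import *
from workcell import ctrl
np.set_printoptions(precision=1,suppress=True)
c=ctrl.capture('top');im=c['color']
for n,m,z in(('red',mask(im,(0,150,80),(8,255,255),(225,200,262,240)),60),('yel',mask(im,(20,150,100),(35,255,255),(262,170,300,240)),63),('plate',mask(im,(0,0,150),(179,40,255),(200,165,310,266)),52)):
    r,a=rect(m);b=cv2.boxPoints(r);print(n,a,r,'\n',ray(c,b,z))
cv2.imwrite('pics/crop.png',cv2.resize(im[140:290,150:350],None,fx=4,fy=4,interpolation=cv2.INTER_CUBIC)[:,:,::-1])
E
```

```text
red 462.5 ((241.0, 219.0), (20.0, 24.0), 90.0) 
 [[565.  169.3  60. ]
 [565.8 136.9  60. ]
 [538.3 135.6  60. ]
 [537.5 167.8  60. ]]
yel 471.0 ((279.0, 205.5), (43.0, 12.0), 90.0) 
 [[600.4 110.9  63. ]
 [600.8  94.7  63. ]
 [541.5  92.6  63. ]
 [541.1 108.6  63. ]]
plate 2591.0 ((247.5, 215.0), (100.0, 95.0), 90.0) 
 [[628.3 214.3  52. ]
 [631.4  82.6  52. ]
 [492.1  78.1  52. ]
 [488.9 205.6  52. ]]
```

View pics/crop.png

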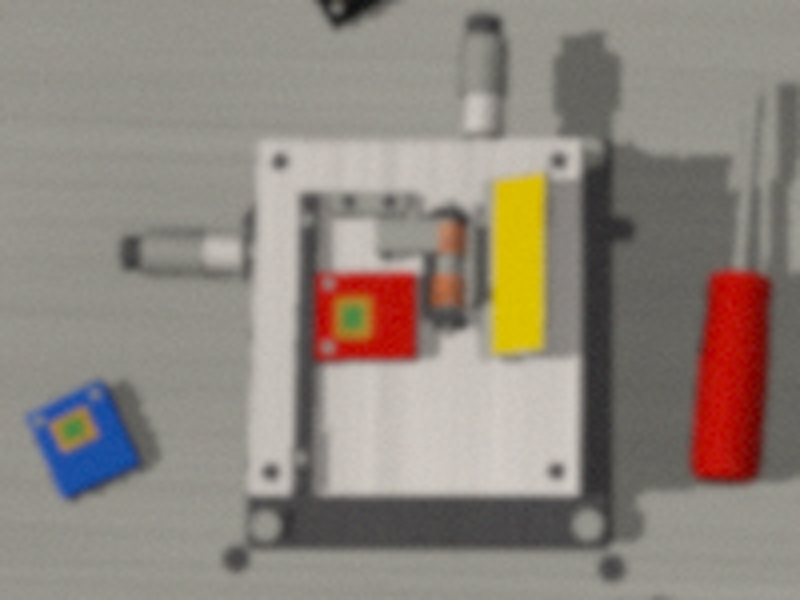

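```bash
python3 - <<'E'
from h import *
from workcell import ctrl
np.set_printoptions(precision=1,suppress=True)
c=ctrl.capture('top')
f=lambda L,z:ray(c,np.array(L)/4+[150,140]-.4,z)[:,:2]
S=f([(280,160),(559,160),(557,470),(270,470)],52);print('screws',S,S.mean(0))
print(np.degrees([np.arctan2(*(S[0]-S[3])[::-1]),np.arctan2(*(S[1]-S[2])[::-1]),np.arctan2(*(S[0]-S[1])[::-1])-np.pi/2]))
print('plate',f([(259,138),(247,496),(581,496)],52))
print('fence inner',f([(316,215),(315,350),(312,490)],57)); print('stop',f([(345,213),(415,213)],58))
print('red',f([(316,273),(418,273),(418,360),(316,360)],60))
s=ctrl.get_state();print(rot(s['tool_rot']).as_matrix(),s['qpos'])
w=ctrl.capture('wrist');print({k:v for k,v in w.items() if k!='color'})
E
```

```text
screws [[608.  185.9]
 [610.3  89.7]
 [502.6  86.7]
 [500.2 183.2]] [555.3 136.4]
[1.4 1.6 1.4]
plate [[615.7 193.6]
 [491.2 190.5]
 [494.   78.4]]
fence inner [[587.5 171.5]
 [540.7 169.4]
 [493.2 167.8]]
stop [[588.2 161.5]
 [588.8 137.7]]
red [[566.6 169.9]
 [567.4 135.4]
 [537.5 134.1]
 [536.7 168.3]]
[[-1.   0.3 -0. ]
 [ 0.3  1.  -0. ]
 [-0.  -0.  -1. ]] [-1.4  0.3  0.   1.5 -0.   1.3 -0.1]
{'fx': 371.64829954431775, 'fy': 371.64829954431775, 'cx': 321.0377419358784, 'cy': 236.52041731921625, 'hand_eye': array([[   0. ,   -1. ,   -0.3,   73. ],
       [   1. ,    0. ,    0. ,   -0.6],
       [  -0. ,   -0.3,    1. , -143.7],
       [   0. ,    0. ,    0. ,    1. ]])}
```

Stage origin is about (555, 136) with yaw 1.4°. The carrier's rear face is at stage x ≈ -17.5, so the push is about 21.5 mm. I'll turn the tool so the press finger leads the push finger by 30°, then go above the stage.

Emit:
step_arm(targets=[0.59,0,0,0,-0.105,0.59,0,0,0,-0.105,0.59,0,0,0,-0.105,0.59,0,0,0,-0.105,0.59,0,0,0,-0.104])

```text
t: 0.88
position: [176.4, 625.5, 231.2]
tool_rot: [-0.0, -0.273, 0.962, -0.0]
ft_force: [-0.5, -0.1, -0.3]
width: 0.588
grasp_force: 0.0
```

Emit:
step_arm(targets=[0.59,-0.015,-0.205,0,0,0.59,-0.015,-0.205,0,0,0.59,-0.015,-0.205,0,0,0.59,-0.015,-0.205,0,0,0.59,-0.015,-0.205,0,0,0.59,-0.015,-0.205,0,0,0.59,-0.015,-0.205,0,0,0.59,-0.015,-0.205,0,0,0.59,-0.015,-0.205,0,0,0.59,-0.015,-0.205,0,0,0.59,-0.015,-0.205,0,0,0.59,-0.015,-0.205,0,0])

```text
t: 2.38
position: [536.1, 122.8, 231.5]
tool_rot: [0.0, -0.271, 0.963, 0.0]
ft_force: [-0.4, 0.4, -0.1]
width: 0.591
grasp_force: 0.0
```

Emit:
step_arm(targets=[0.59,0,0,0.1,0,0.59,0,0,0.1,0,0.59,0,0,0.1,0,0.59,0,0,0,0])

```text
t: 2.88
position: [534.1, 123.8, 154.7]
tool_rot: [-0.002, -0.271, 0.963, -0.0]
ft_force: [-0.8, -0.0, -1.2]
width: 0.587
grasp_force: 0.0
```

```bash
cat >> h.py <<'E'
def project(w,s,P):
    """world points -> wrist fisheye pixels"""
    T=rot(s['tool_rot']).inv().apply(np.atleast_2d(P)-s['position'])
    H=w['hand_eye'];p=(T-H[:3,3])@H[:3,:3]
    r=np.hypot(p[:,0],p[:,1]);a=np.arctan2(r,p[:,2])*w['fx']/np.maximum(r,1e-9)
    return np.c_[w['cx']+p[:,0]*a,w['cy']+p[:,1]*a]
def wray(w,s,uv,z):
    d=np.atleast_2d(uv)-np.array([w['cx'],w['cy']]);r=np.hypot(*d.T);th=r/w['fx']
    v=np.c_[d*(np.sin(th)/np.maximum(r,1e-9))[:,None],np.cos(th)]
    H=w['hand_eye'];q=rot(s['tool_rot']);o=s['position']+q.apply(H[:3,3]);v=q.apply(v@H[:3,:3].T)
    return o+v*((z-o[2])/v[:,2])[:,None]
O=np.array([555,136.2]);Q=np.array([[np.cos(.025),-np.sin(.025)],[np.sin(.025),np.cos(.025)]])
st=lambda p:(np.atleast_2d(p)[:,:2]-O)@Q
E
python3 - <<'E'
from h import *
from workcell import ctrl
np.set_printoptions(precision=2,suppress=True)
s=ctrl.get_state();w=ctrl.capture('wrist')
print(s['t'],s['position'],st(s['position']),s['ft_force'],s['width'],np.degrees(rot(s['tool_rot']).as_matrix()[:,1]),rot(s['tool_rot']).as_matrix()[:,2],s['qpos'])
cv2.imwrite('pics/w1.png',w['color'][:,:,::-1])
np.save('w1.npy',dict(w=w,s=s),allow_pickle=True)
E
```

```text
2.875 [534.09 123.81 154.73] [[-21.21 -11.86]] [-0.83 -0.01 -1.18] 0.5869161158812368 [-29.86  48.9    0.03] [-0. -0. -1.] [-0.64  0.19  0.37  1.83 -0.07  1.15  1.88]
```

View pics/w1.png

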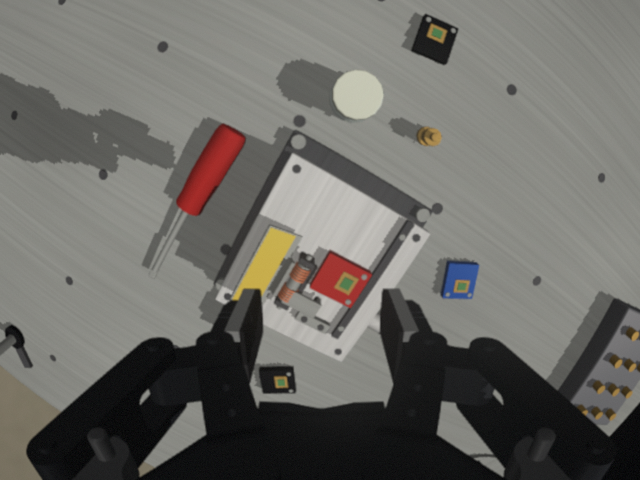

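The wrist view shows the red carrier at (340,278), the yellow plate at (267,262), the left (press) fingertip near (245,292) and the right (push) one near (392,292). Next I'll measure the carrier, the plate and the tips from this picture.

```bash
python3 - <<'E'
from h import *
np.set_printoptions(precision=1,suppress=True)
d=np.load('w1.npy',allow_pickle=True).item();w,s=d['w'],d['s'];im=w['color']
f=lambda L,z:st(wray(w,s,np.array(L,float),z))
m=mask(im,(0,120,60),(8,255,255),(300,230,380,320));r,a=rect(m)
print('red stage',f(cv2.boxPoints(r),60))
print('screws',f([(297,169),(416,238),(338,352),(228,297)],52),'exp +-54,48')
# tips in tool coords for guesses of tip z
for z in(0,-6):
    P=wray(w,s,np.array([(262,291),(247,290),(384,291),(400,290),(226,330),(234,335)],float),s['position'][2]-z)
    print(z,rot(s['tool_rot']).inv().apply(P-s['position']))
cv2.imwrite('pics/tips.png',cv2.resize(im[270:400,180:460],None,fx=2.8,fy=2.8,interpolation=cv2.INTER_CUBIC)[:,:,::-1])
E
```

```text
red stage [[ 13.9  -2.9]
 [-17.   -4.4]
 [-16.8  30.9]
 [ 15.   33.7]]
screws [[-52.6 -49.8]
 [-52.8  46.4]
 [ 56.   47.1]
 [ 56.1 -49.3]] exp +-54,48
0 [[  5.6 -26.5   0. ]
 [  6.  -33.1   0. ]
 [  5.6  26.    0. ]
 [  6.   33.    0. ]
 [-14.7 -44.7  -0.1]
 [-17.3 -41.2  -0.1]]
-6 [[  8.5 -25.5  -6. ]
 [  8.8 -31.8  -6. ]
 [  8.5  24.9  -6. ]
 [  8.8  31.6  -6. ]
 [-11.  -42.9  -6.1]
 [-13.5 -39.5  -6.1]]
```

View pics/tips.png

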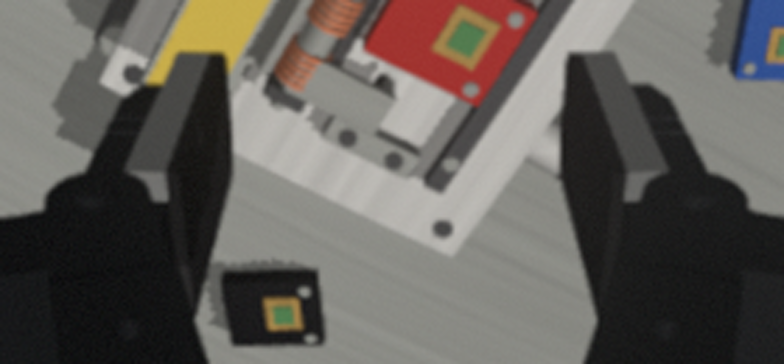

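The press tip lands on the thumb plate's outer half, and the push tip is about 7 mm behind the carrier. Descending.

Emit:
step_arm(targets=[0.59,0,0,0.1,0,0.59,0,0,0.1,0,0.59,0,0,0.1,0,0.59,0,0,0,0,0.59,0,0,0,0])

```text
t: 3.55
position: [536.3, 124.5, 83.0]
tool_rot: [0.001, -0.271, 0.963, 0.0]
ft_force: [0.4, -0.5, 0.5]
width: 0.595
grasp_force: 0.0
```

Emit:
step_arm(targets=[0.59,0,0,0.01,0,0.59,0,0,0.01,0,0.59,0,0,0.01,0,0.59,0,0,0.01,0,0.59,0,0,0,0])

```text
t: 4.18
position: [535.1, 124.1, 71.0]
tool_rot: [-0.0, -0.271, 0.963, -0.0]
ft_force: [-0.1, -0.8, -0.9]
width: 0.587
grasp_force: 0.0
```

Emit:
step_arm(targets=[0.59,0,0,0.01,0,0.59,0,0,0.01,0,0.59,0,0,0,0])

```text
t: 4.55
position: [535.4, 124.2, 66.2]
tool_rot: [-0.0, -0.271, 0.963, -0.0]
ft_force: [-0.3, 0.4, 1.0]
width: 0.591
grasp_force: 0.6
```

Emit:
step_arm(targets=[0.59,0,0,0.01,0,0.59,0,0,0.01,0,0.59,0,0,0,0])

```text
t: 4.92
position: [535.5, 124.1, 61.3]
tool_rot: [0.0, -0.271, 0.963, -0.0]
ft_force: [1.0, -0.1, 2.0]
width: 0.59
grasp_force: 1.1
```

Emit:
step_arm(targets=[0.59,0,0,0.01,0,0.59,0,0,0.01,0,0.59,0,0,0,0])

```text
t: 5.3
position: [535.5, 124.1, 56.3]
tool_rot: [0.0, -0.271, 0.963, -0.0]
ft_force: [0.3, -0.5, 2.7]
width: 0.588
grasp_force: 1.6
```

```bash
python3 - <<'E'
from h import *
from workcell import ctrl
np.set_printoptions(precision=2,suppress=True)
s=ctrl.get_state();w=ctrl.capture('wrist');im=w['color']
print(s['t'],s['position'],st(s['position']),s['ft_force'],s['ft_torque'],s['width'])
cv2.imwrite('pics/w2.png',cv2.resize(im[130:380,160:480],None,fx=2.4,fy=2.4,interpolation=cv2.INTER_CUBIC)[:,:,::-1])
E
```

```text
5.3 [535.49 124.14  56.25] [[-19.81 -11.57]] [ 0.31 -0.48  2.69] [-0.32 -0.15  0.04] 0.5876693349266433
```

View pics/w2.png

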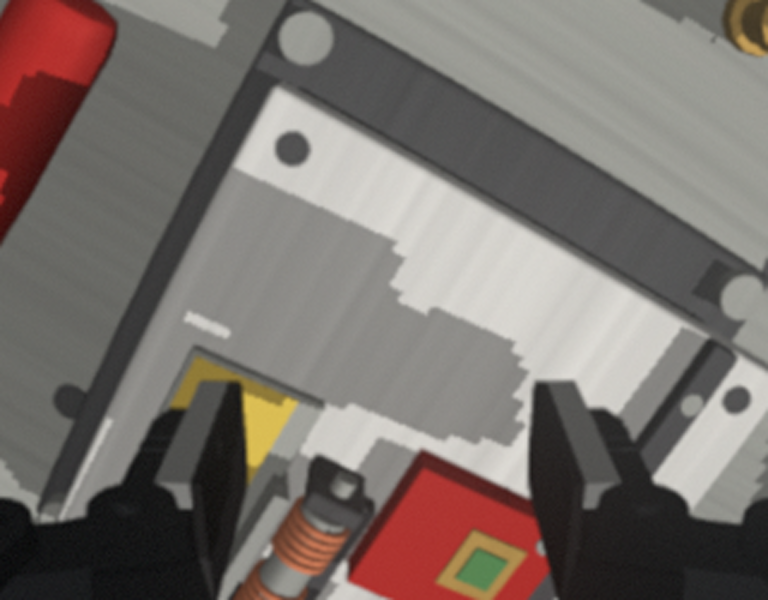

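```bash
python3 - <<'E'
from h import *
from workcell import ctrl
np.set_printoptions(precision=1,suppress=True)
s=ctrl.get_state();w=ctrl.capture('wrist')
g=lambda L:np.array(L,float)/2.4+[160,130]-.3
print('carrier rear R, edge pt, front R',st(wray(w,s,g([(420,455),(530,503),(350,575)]),60)))
print('yellow rear corners',st(wray(w,s,g([(195,350)]),69)),st(wray(w,s,g([(322,405)]),58)))
print('screw rear-right (exp -54,-48)',st(wray(w,s,g([(292,148)]),52)))
for z in(-4,-8,-12):
    P=wray(w,s,g([(535,383),(575,383),(243,383),(203,383)]),s['position'][2]-z)
    print(z,rot(s['tool_rot']).inv().apply(P-s['position'])[:,:2],st(P))
E
```

```text
carrier rear R, edge pt, front R [[-17.   -4.5]
 [-18.1  18.8]
 [ 13.1  -2.2]]
yellow rear corners [[-19.4 -48.6]] [[-16.1 -24.1]]
screw rear-right (exp -54,-48) [[-52.7 -50.5]]
-4 [[  8.4  24.6]
 [  8.2  31.7]
 [  8.3 -26.2]
 [  8.2 -33.3]] [[-39.3   5.5]
 [-42.8  11.8]
 [-13.9 -38.4]
 [-10.2 -44.6]]
-8 [[ 10.2  23.8]
 [ 10.1  30.8]
 [ 10.2 -25.5]
 [ 10.  -32.4]] [[-40.6   3.9]
 [-44.   10. ]
 [-15.9 -38.8]
 [-12.3 -44.7]]
-12 [[ 12.1  23.1]
 [ 12.   29.9]
 [ 12.  -24.8]
 [ 11.9 -31.5]] [[-41.9   2.4]
 [-45.1   8.3]
 [-17.9 -39.1]
 [-14.4 -44.8]]
```

Both tips are placed well: about 5 mm behind the carrier near its middle line, and on the plate's outer half. I'll press the rest of the way while watching the force.

Emit:
step_arm(targets=[0.59,0,0,0.01,0,0.59,0,0,0.008,0,0.59,0,0,0,0])

```text
t: 5.78
position: [535.5, 124.7, 52.0]
tool_rot: [0.0, -0.271, 0.963, 0.0]
ft_force: [-0.2, 1.2, 5.1]
width: 0.589
grasp_force: 2.9
```

Emit:
step_arm(targets=[0.59,0,0,0.006,0,0.59,0,0,0,0,0.59,0,0,0,0])

```text
t: 6.15
position: [535.8, 124.7, 51.6]
tool_rot: [0.001, -0.271, 0.963, 0.0]
ft_force: [-4.6, 0.2, 18.0]
width: 0.587
grasp_force: 8.7
```

Emit:
step_arm(targets=[0.59,0,0,0.004,0,0.59,0,0,0,0,0.59,0,0,0,0])

```text
t: 6.52
position: [535.9, 124.7, 51.2]
tool_rot: [0.001, -0.271, 0.963, 0.0]
ft_force: [-8.8, -1.8, 26.4]
width: 0.592
grasp_force: 12.8
```

Emit:
step_arm(targets=[0.59,0,0,-0.006,0,0.59,0,0,0,0,0.59,0,0,0,0])

```text
t: 6.9
position: [535.7, 124.7, 51.7]
tool_rot: [0.0, -0.271, 0.963, 0.0]
ft_force: [-2.9, -0.5, 12.7]
width: 0.592
grasp_force: 6.7
```

```bash
python3 - <<'E'
from h import *
from workcell import ctrl
np.set_printoptions(precision=2,suppress=True)
s=ctrl.get_state();w=ctrl.capture('wrist');im=w['color']
print(s['t'],s['position'],s['ft_force'],s['ft_torque'],s['width'])
c=ctrl.capture('side')['color'][140:260,230:400]
a=cv2.resize(im[150:350,220:460],None,fx=2.5,fy=2.5,interpolation=cv2.INTER_CUBIC);b=cv2.resize(c,(int(170*.0+400),282),interpolation=cv2.INTER_CUBIC)
o=np.zeros((500,800,3),np.uint8);o[:,:600]=a;o[:142,600:]=cv2.resize(b,(200,142))
cv2.imwrite('pics/w3.png',o[:,:,::-1])
E
```

```text
6.9 [535.67 124.7   51.68] [-2.91 -0.51 12.73] [-0.33  0.42 -0.07] 0.5917712896360224
```

View pics/w3.png

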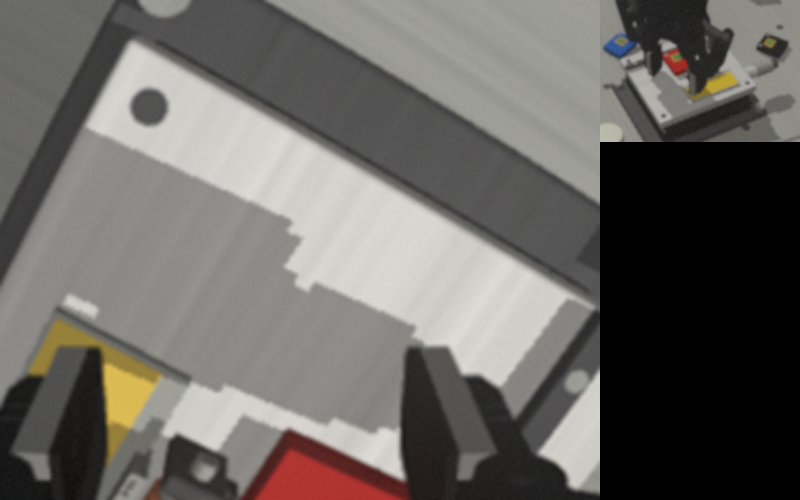

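The plate is level and on its stop (the force rises steeply, now about 12 N). The push tip stands behind the carrier. Pushing along the channel at about 16 mm/s.

Emit:
step_arm(targets=[0.59,-0.007,-0.004,0,0,0.59,-0.007,-0.004,0,0,0.59,-0.007,-0.004,0,0,0.59,-0.007,-0.004,0,0,0.59,0,0,0,0])

```text
t: 7.62
position: [541.9, 125.0, 51.6]
tool_rot: [-0.001, -0.271, 0.963, 0.001]
ft_force: [-11.1, 0.4, 20.7]
width: 0.591
grasp_force: 10.7
```

```bash
cat > chk.py <<'E'
from h import *
from workcell import ctrl
np.set_printoptions(precision=1,suppress=True)
s=ctrl.get_state();w=ctrl.capture('wrist');im=w['color']
print(s['t'],s['position'],st(s['position']),s['ft_force'])
m=mask(im,(0,120,50),(8,255,255),(300,250,400,420));cs,_=cv2.findContours(m,0,1);c=max(cs,key=cv2.contourArea)
p=st(wray(w,s,c[:,0].astype(float),60))
print('red rear min x',np.percentile(p[:,0],[0,5]),'right corner',p[np.argmin(p[:,0]+p[:,1])])
for lo in(0,4,8,12,16):
    k=(p[:,1]>=lo)&(p[:,1]<lo+4)
    if k.any():print(lo,p[k,0].min())
E
python3 chk.py
```

```text
7.625 [541.9 125.   51.6] [[-13.4 -10.8]] [-11.1   0.4  20.7]
red rear min x [-17.9 -17.7] right corner [-17.3  -4.4]
0 -17.7247685874187
4 -17.724236288972754
8 -17.71573475850755
12 -17.895503285308948
16 -15.783350745998712
```

Emit:
step_arm(targets=[0.59,0,0,-0.004,0,0.59,0,0,0,0])

```text
t: 7.92
position: [542.0, 125.0, 51.9]
tool_rot: [-0.001, -0.271, 0.963, 0.001]
ft_force: [-6.6, 0.4, 11.0]
width: 0.593
grasp_force: 5.9
```

Emit:
step_arm(targets=[0.59,-0.007,-0.004,0,0,0.59,-0.007,-0.004,0,0,0.59,0,0,0,0])

```text
t: 8.3
position: [545.8, 125.0, 51.8]
tool_rot: [-0.002, -0.271, 0.963, 0.001]
ft_force: [-8.6, 0.9, 12.9]
width: 0.586
grasp_force: 6.7
```

```bash
python3 chk.py
```

```text
8.3 [545.8 125.   51.8] [[ -9.5 -10.9]] [-8.6  0.9 12.9]
red rear min x [-14.1 -13.9] right corner [-13.7  -4.7]
0 -13.891004498677365
4 -14.094647466082396
8 -13.884243796714316
12 -13.867260072517276
16 -11.746058305137577
```

The carrier is moving with the tip and staying straight, with about 19 mm to go.

Emit:
step_arm(targets=[0.59,-0.007,-0.004,0,0,0.59,-0.007,-0.004,0,0,0.59,-0.007,-0.004,0,0,0.59,0,0,0,0])

```text
t: 8.85
position: [551.8, 125.2, 51.8]
tool_rot: [-0.002, -0.271, 0.963, 0.001]
ft_force: [-8.5, 0.2, 13.0]
width: 0.587
grasp_force: 6.8
```

Emit:
step_arm(targets=[0.59,-0.007,-0.004,0,0,0.59,-0.007,-0.004,0,0,0.59,-0.007,-0.004,0,0,0.59,0,0,0,0])

```text
t: 9.35
position: [558.0, 125.4, 51.9]
tool_rot: [-0.001, -0.271, 0.963, 0.001]
ft_force: [-7.7, 0.7, 12.4]
width: 0.59
grasp_force: 6.6
```

```bash
python3 chk.py
```

```text
9.35 [558.  125.4  51.9] [[  2.7 -10.9]] [-7.7  0.7 12.4]
red rear min x [-2.5 -2.1] right corner [-1.9 -4.9]
0 -2.283338844158215
4 -2.2854836963924443
8 -1.8704548116903215
12 -1.8536628513460487
16 0.4740542475177821
```

Emit:
step_arm(targets=[0.59,-0.007,-0.004,0,0,0.59,-0.007,-0.004,0,0,0.59,0,0,0,0])

```text
t: 9.78
position: [562.0, 125.5, 51.9]
tool_rot: [-0.001, -0.271, 0.963, 0.001]
ft_force: [-8.1, 0.7, 12.7]
width: 0.591
grasp_force: 6.6
```

Emit:
step_arm(targets=[0.59,-0.0035,-0.002,0,0,0.59,0,0,0,0])

```text
t: 10.02
position: [562.5, 125.6, 51.8]
tool_rot: [-0.002, -0.271, 0.963, 0.001]
ft_force: [-10.6, 0.2, 14.4]
width: 0.594
grasp_force: 7.8
```

Emit:
step_arm(targets=[0.59,-0.0035,-0.002,0,0,0.59,0,0,0,0])

```text
t: 10.28
position: [562.9, 125.6, 51.8]
tool_rot: [-0.003, -0.271, 0.963, 0.001]
ft_force: [-13.8, -0.2, 17.2]
width: 0.584
grasp_force: 9.6
```

```bash
python3 chk.py
```

```text
10.275 [562.9 125.6  51.8] [[  7.6 -10.8]] [-13.8  -0.2  17.2]
red rear min x [2.  2.2] right corner [ 2.6 -5. ]
0 2.1764491500923
4 2.371448220122446
8 2.578057341219146
12 2.5901982260234107
16 4.904838205637721
```

Resistance is rising. I'll check whether it is the stop.

```bash
python3 - <<'E'
from h import *
from workcell import ctrl
w=ctrl.capture('wrist')['color'];t=ctrl.capture('top')['color'];s=ctrl.capture('side')['color']
o=np.zeros((600,800,3),np.uint8)
o[:300,:400]=cv2.resize(t[170:245,205:305],(400,300),interpolation=2)
o[:300,400:]=cv2.resize(s[155:230,260:360],(400,300),interpolation=2)
o[300:,:]=cv2.resize(w[300:420,240:400],(400,300),interpolation=2).repeat(1,0) if 0 else np.hstack([cv2.resize(w[300:420,240:400],(400,300),interpolation=2),np.zeros((300,400,3),np.uint8)])
cv2.imwrite('pics/home1.png',o[:,:,::-1])
E
```

```text
(no output)
```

View pics/home1.png

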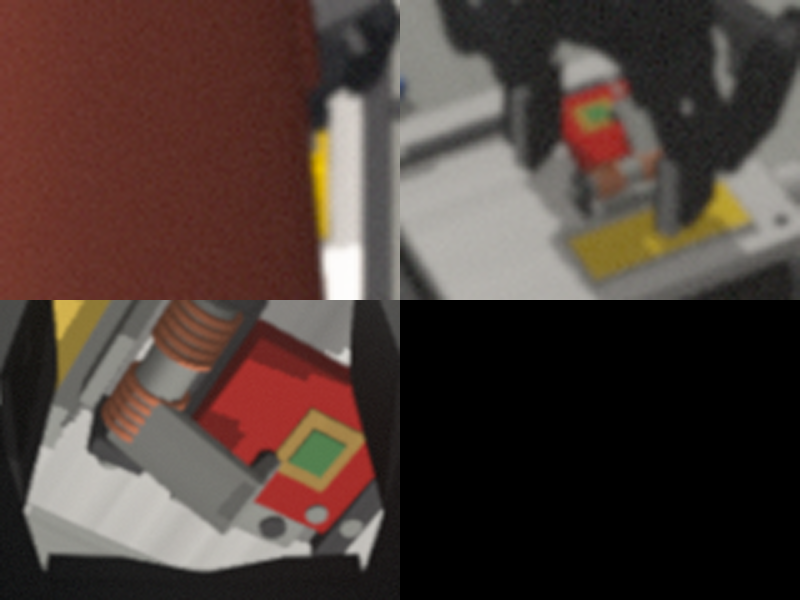

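The wrist view shows the carrier's front edge (255–325, 500–530) right against the grey stop, with the jaw arm above it. One more gentle nudge will confirm it is seated.

Emit:
step_arm(targets=[0.59,-0.0035,-0.002,-0.002,0,0.59,-0.0035,-0.002,0,0,0.59,0,0,0,0])

```text
t: 10.85
position: [563.5, 125.5, 51.8]
tool_rot: [-0.004, -0.271, 0.963, 0.001]
ft_force: [-18.0, -0.2, 19.2]
width: 0.589
grasp_force: 12.1
```

```bash
python3 chk.py
```

```text
10.85 [563.5 125.5  51.8] [[  8.2 -10.9]] [-18.   -0.2  19.2]
red rear min x [2.2 2.4] right corner [ 2.6 -5. ]
0 2.3610113930734578
4 2.3499802474300813
8 2.7515337254664445
12 2.7579506760474515
16 5.9042385555893535
```

The force rises while the carrier stays put, so it is home. I'll back the push tip off with the plate still held down, then lift straight up.

Emit:
step_arm(targets=[0.59,0.0035,0.002,0.002,0,0.59,0.0035,0.002,0.002,0,0.59,0.0035,0.002,0,0,0.59,0.0035,0.002,0,0,0.59,0.0035,0.002,0,0,0.59,0.0035,0.002,0,0,0.59,0,0,0,0])

```text
t: 11.78
position: [562.5, 125.5, 52.0]
tool_rot: [0.001, -0.271, 0.963, 0.0]
ft_force: [2.0, 0.5, 6.5]
width: 0.589
grasp_force: 3.6
```

```bash
python3 chk.py
```

```text
11.775 [562.5 125.5  52. ] [[  7.3 -10.9]] [2.  0.5 6.5]
red rear min x [1.9 2.1] right corner [ 2.1 -4.8]
0 2.041698815285109
4 2.2385058093557837
8 2.4466351548369274
12 2.459761625490914
16 5.004874807902651
```

Emit:
step_arm(targets=[0.59,0.0035,0.002,0.002,0,0.59,0.0035,0.002,0,0,0.59,0,0,0,0])

```text
t: 12.2
position: [561.5, 125.4, 51.9]
tool_rot: [0.002, -0.271, 0.963, -0.0]
ft_force: [5.2, -0.3, 8.1]
width: 0.588
grasp_force: 3.6
```

Emit:
step_arm(targets=[0.59,0,0,-0.008,0,0.59,0,0,-0.01,0,0.59,0,0,-0.01,0,0.59,0,0,-0.01,0,0.59,0,0,-0.01,0,0.59,0,0,-0.01,0,0.59,0,0,-0.01,0,0.59,0,0,-0.01,0,0.59,0,0,-0.02,0,0.59,0,0,-0.04,0,0.59,0,0,-0.08,0,0.59,0,0,-0.1,0])

```text
t: 13.7
position: [559.3, 124.7, 131.2]
tool_rot: [-0.0, -0.271, 0.963, -0.0]
ft_force: [-0.2, -0.9, -0.4]
width: 0.589
grasp_force: 0.0
```

Emit:
step_arm(targets=[0.59,0,0,-0.1,0,0.59,0.15,0.1,-0.1,0,0.59,0.15,0.1,0,0,0.59,0.1,0.2,0,0,0.59,0,0.2,0,0,0.59,0,0.2,0,0,0.59,0,0.2,0,0,0.59,0,0,0,0])

```text
t: 14.7
position: [341.8, 289.1, 181.0]
tool_rot: [0.0, -0.274, 0.962, 0.0]
ft_force: [0.4, -1.0, -0.6]
width: 0.59
grasp_force: 0.0
```

```bash
python3 - <<'E'
from h import *
from workcell import ctrl
np.set_printoptions(precision=1,suppress=True)
q=ctrl.get_state();print(q['t'],q['position'],q['ft_force'])
c=ctrl.capture('top');t=c['color'];s=ctrl.capture('side')['color']
o=np.hstack([cv2.resize(t[165:270,205:305],(400,420),interpolation=2),cv2.resize(s[150:255,250:350],(400,420),interpolation=2)])
m=mask(t,(0,150,80),(8,255,255),(222,180,262,240));r,a=rect(m);print(a,st(ray(c,cv2.boxPoints(r),60)))
cv2.imwrite('pics/end.png',o[:,:,::-1])
E
```

```text
14.7 [341.8 289.1 181. ] [ 0.4 -1.  -0.6]
251.0 [[31.7 33.4]
 [31.6 -1.9]
 [ 3.9 -2.5]
 [ 3.9 32.6]]
```

View pics/end.png

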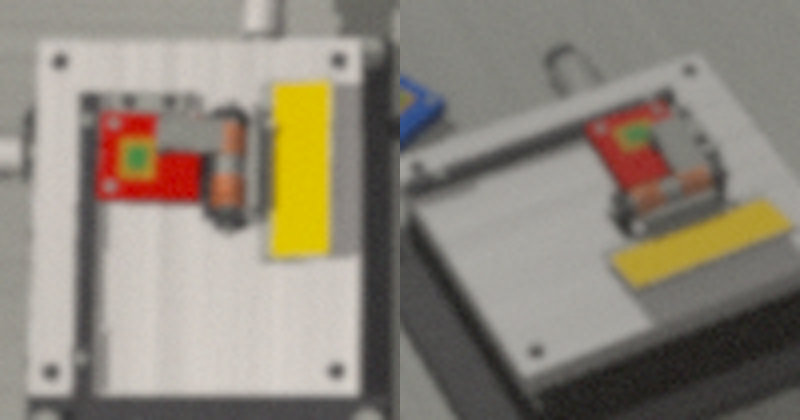

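The picture shows the carrier's front against the stop (rear face at stage x ≈ 3.9, home is 4), straight in the channel and with the jaw closed on it. The robot is clear.

```bash
python3 -c "
from workcell import ctrl
print(ctrl.finish_job())"
```

```text
the job is handed in; nothing more can be done
None
```

I pushed the red carrier home against the end stop with the thumb plate held down, then let the clip close on it. The job is handed in after about 15 s of robot time; the hand-in returned no verdict.

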